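# Refit the filter cassette of the classroom air cleaner

## Task

Put the filter cassette back into the air cleaner that lies open on the bench: hook its tongue edge under the retaining lip with the other end held up, then swing it down and press that free end until the spring catch snaps over it and it sits fully home, and let go. Feel your way and never force it: use no more than about 20 N on cassette or cleaner. Leave the other things on the bench where they are.

Things in the scene. Friction and masses are not known exactly. Their poses are not given: they have to be found in the camera images.
- air_cleaner: White air cleaner, shell 300 x 200 x 97 mm, lying on its back, fixed, filter bay open upwards. Origin: centre of its footprint on the bench, z up; x runs from the lip end (-x, nearer the robot) to the catch end (+x). The bay is a one-piece insert in the shell (lip, sill, ledges, end wall, catch), held by rubber mounts: see bay.
- bay (a point): Nominal middle of the bay at ledge height: (0, 0, 74) mm on the shell, same axes. The insert holds firm but has settled in its mounts: it stands up to 4 mm off nominal along x and 3.5 mm in z, a different amount each time, so feel for sill and stop. Figures of the bay are nominal, on the shell; bay 137 mm wide (y = +-68.5), ledges at z = 74 along both sides.
- catch (a joint): Spring catch in the end wall at x = 90 mm, rad: 0 shut, grows as it is pushed outwards, springs back. 36 mm wide; nose tip x = 85, z = 102 mm, above it a slope rising outwards to x = 91, z = 116; thumb tab on top, x = 95 to 111, z to 120. The plain end's rim meets the slope at about 0.12 rad of tilt and snaps under the nose 2 mm above home. Pressing on the rim takes 7 to 12 N.
- cassette: Loose grey filter cassette with white pleats, 0.26 to 0.42 kg, flat on the bench. Frame 130 mm wide (y), 26 mm thick; origin: middle of its underside, z up; x from tongue (-x) to plain end (+x). Frame body x = -76 to 70; tongue 110 mm wide, 5 mm thick, flush with the top (z = 21 to 26), x = -100 to -76; at the plain end a flat rim 7 mm thick (z = 19 to 26), x = 70 to 90.
- handle (a point): Centre of the bar of the D-handle that stands across the cassette: (0, 0, 51) mm on the cassette, same axes. Bar 12 mm thick (x; fingers close along x), 100 mm long (y), z = 42 to 60 mm; open space 16 mm high under it, between end posts whose inner faces are at y = +-40 mm.
- tongue_edge (a point): Middle of the tongue's outer upper edge: (-100, 0, 26) mm on the cassette. It goes under the fixed lip (150 mm long in y, edge x = -94, underside z = 102.5, top z = 107 mm on the shell), onto a sill (z = 93.5, x = -102 to -80) that ends in a stop face at x = -102. The bay from stop to end wall is 2 mm longer than the cassette. All nominal: see bay.
- catch_edge (a point): Middle of the upper edge of the cassette's plain end: (90, 0, 26) mm on the cassette. Press on the flat there (solid from x = 60 on; stay below 80 mm, clear of the catch); at the handle it would take twice the force and wedge. Home, the cassette lies flat, its top at z = 100 mm (nominal) and the catch's nose over this edge.
- tweezers: Bystander: steel tweezers, 120 mm, flat on the bench.
- petri_dish: Bystander: clear petri dish, 60 mm across, 14 mm high.
- beaker: Bystander: glass beaker, 68 mm across, 90 mm high.
- dropper_bottle: Bystander: amber dropper bottle, 36 mm across, 75 mm high.
- specimen_jar: Bystander: specimen jar, 64 mm across, 80 mm high.
- slide_box: Bystander: slide box, 95 x 80 x 30 mm.
- pencil_case: Bystander: padded pencil case, 210 x 90 x 60 mm.
- mesh_screen: Bystander: flat black mesh screen, 150 x 106 x 6 mm, no handle or tongue; not part of this job.

How it is judged:
By the outcome, as a careful person would: the job done as asked, in the order asked, and still so for the second after the job is handed in, with the robot touching nothing.
It also fails if it takes over 67 s, if anything falls off the work surface, if the arm or the gripper's body presses on something with over 40 N, if the wrist force passes 120 N, or if a joint passes its speed limit or range.

## Robot

A 7-joint arm with a two-finger parallel gripper is mounted at the origin on the work surface. World frame = base frame: x ahead of the robot, y to its left, z up, the work surface at z = 0. Lengths are in m, angles in rad, forces in N, time in s.
With the tool pointing down it reaches from about 0.4 to 0.9 m from the base axis. Payload 5.5 kg.
Tool frame: the origin (TCP) lies midway between the tips of the shut fingers; the grasp point (between the pads) lies 19 mm behind it (manip.grip_depth is the distance from the TCP to the grasp point, in m); z points along the fingers, x is the direction in which the jaws open and shut, and the axes are right-handed (so a half turn about z gives the same grasp; the last joint's range is limited). The gripper opens to 92 mm and grips with 3 to 60 N. Pads are 19 mm wide; open, the fingers measure 130 mm over their backs; the gripper's body (75 mm by 190 mm) begins 47 mm behind the grasp point.
Start: joints at [1.533, 0.501, -0.427, 1.55, 0.221, 1.138, -0.21], TCP at [0.193, -0.621, 0.227] pointing down, gripper open.
Joint ranges: [-2.88, 2.88], [-0.31, 2.03], [-1.54, 1.56], [0.2, 2.42], [-1.41, 4.55], [0.19, 2.02], [-2.57, 2.57]. Speed limits (rad/s): [2.57, 2.57, 3.14, 3.14, 3.14, 3.14, 3.14].

## Interface

Orientations are given as a unit quaternion [x, y, z, w].
In Python, from bench import manip, effector, viewer gives the robot as it stands. Calls block until the motion is done:
- manip.move_pose(position, orientation): joint-space move of the TCP to a pose.
- manip.servo_line(position, ori=None, vel=0.15): straight line of the TCP; ori=None keeps the orientation; vel is the mean speed in m/s.
- manip.movej(angles): joint-space move.
- effector.open_jaws() and effector.close(f_grip=None): open the fingers fully, or close them until they stop; f_grip is the grip in N (None keeps the last).
- manip.sleep(seconds).
- manip.solve_ik(position, orientation): joint angles nearest the present ones, or None.
- viewer.get_image(name): name is "scene" or "top" or "wrist"; returns the picture (400x640x3 uint8, red, green, blue); there is no depth.
- viewer.get_calibration(name): a dict with "vfov" (degrees; the focal length in pixels is half the picture's height over the tangent of half this angle, whatever the lens; pixels are square), "cx", "cy" (the principal point, pixels), "eye" and "attitude" of the camera in the world. Camera axes: x right, y down, z forward; pixel columns grow to the right and rows downward; lengths in m; the calibration is good to about 2 mm. A picture is of the moment at which its call begins: read the wrist's pose just before it. get_calibration takes no time and is no camera call; for the wrist camera it gives the pose at the moment of the call.
A pose or a line that the arm cannot do raises manip.PlanningError and nothing moves.
- manip.hand_in(): hands the job in, once; it reports no verdict.
Readings, each from a call of its own:
- manip.current_clock(): time.
- manip.current_q(): joint angles.
- manip.current_joint_velocities(): joint speeds.
- manip.current_tau(): joint torques, N m.
- manip.current_tool_pos(): TCP position.
- manip.current_tcp_rot(): TCP orientation.
- manip.current_force(): force on the tool from outside, world axes, zero at the start.
- manip.current_wrist_torque(): the same for the moment, N m.
- manip.current_finger_gap(): finger opening in m.
Only numpy, scipy, OpenCV 4.12 (cv2) and the standard library are available. Lean on these libraries where they do the work, as an engineer would, in place of code of your own. Each camera call takes 0.05 s, during which the arm holds its last target.

## Working session

There is one attempt and no reset: what is moved stays moved. The work goes in short steps, each a Python script; the robot and the scene stay as the last script left them, time stands still between calls to the robot, and variables do not carry over. Pictures are saved under pics/ and viewed, and the job is handed in when it is done.

```bash
ls; mkdir -p pics; python3 - <<'E'
from bench import manip, effector, viewer
import cv2
for n in ["scene","top","wrist"]:
    c=viewer.get_calibration(n); print(n,c)
    im=viewer.get_image(n); cv2.imwrite(f"pics/{n}0.png",im[:,:,::-1])
print(manip.current_clock(),manip.current_tcp_rot(),manip.current_force(),manip.grip_depth)
E
```

```text
pics
scene {'vfov': 45.16028931569076, 'cx': 317.4641828562484, 'cy': 202.87872911298672, 'eye': array([ 1.44908009, -0.99902454,  1.0665709 ]), 'attitude': array([ 0.8422483 ,  0.30588162, -0.15336648, -0.41657287])}
top {'vfov': 44.54591489320997, 'cx': 318.8231144946304, 'cy': 197.53166905869364, 'eye': array([ 0.42156851, -0.01654991,  1.71117992]), 'attitude': array([-0.69622122,  0.71534346, -0.0437047 ,  0.04061581])}
wrist {'vfov': 68.25257813287396, 'cx': 322.46903122236756, 'cy': 197.42676442280828, 'eye': array([ 0.25898884, -0.60082911,  0.38360989]), 'attitude': array([ 0.79824405, -0.58827614, -0.07730177,  0.10374036])}
0.15 [ 8.05075068e-01 -5.93172437e-01 -6.02837067e-04 -4.80877387e-04] [ 0.20488465 -0.1187959  -0.69440055] 0.0188
```

View pics/scene0.png

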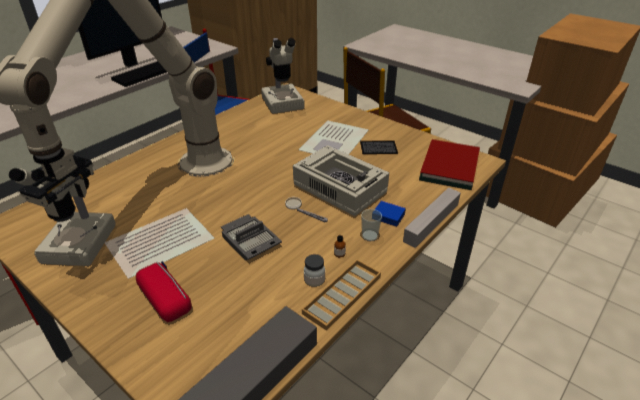

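View pics/top0.png

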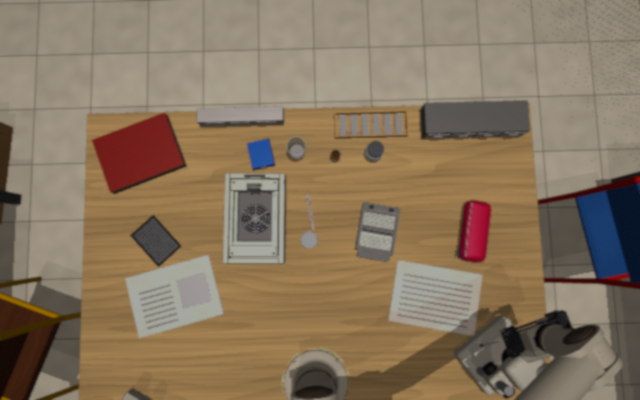

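View pics/wrist0.png

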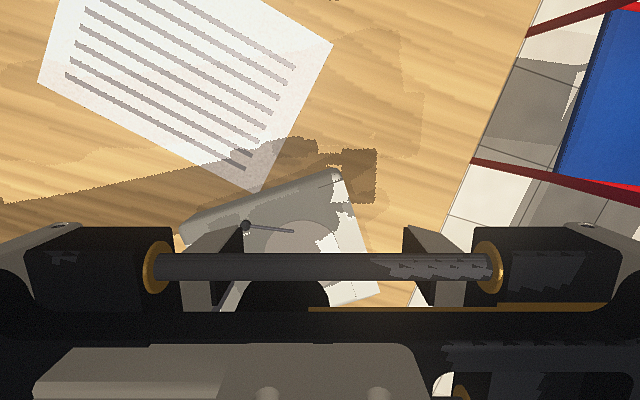

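The top view shows the cassette near px (378,231), the cleaner near (255,217), and the tweezers and dish between them. I'll zoom in and get rough positions.

```bash
cat > h.py <<'E'
from bench import manip, effector, viewer
import cv2, numpy as np
from scipy.spatial.transform import Rotation as R
def shot(n,f=None):
    c=viewer.get_calibration(n); im=viewer.get_image(n)
    if f: cv2.imwrite(f"pics/{f}.png",im[:,:,::-1])
    return im,c
def ray(c,u,v):
    f=200/np.tan(np.radians(c['vfov'])/2)
    d=R.from_quat(c['attitude']).apply([(u-c['cx'])/f,(v-c['cy'])/f,1.]); return c['eye'],d
def plane(c,u,v,z):
    e,d=ray(c,u,v); return e+d*(z-e[2])/d[2]
def tri(obs):
    A=np.zeros((3,3));b=np.zeros(3)
    for c,u,v in obs:
        e,d=ray(c,u,v); d=d/np.linalg.norm(d); P=np.eye(3)-np.outer(d,d); A+=P;b+=P@e
    p=np.linalg.solve(A,b)
    res=[]
    for c,u,v in obs:
        e,d=ray(c,u,v); d=d/np.linalg.norm(d); res.append(np.linalg.norm(np.cross(p-e,d)))
    return p,res
def down(yaw): # tool z down, jaw axis x at yaw
    return (R.from_euler('z',yaw)*R.from_euler('x',np.pi))
E
python3 - <<'E'
from h import *
im=cv2.imread('pics/top0.png')
c=viewer.get_calibration('top')
for n,u,v,z in [('cas',378,231,.026),('c1',363,205,.026),('c2',399,206,.026),('c3',393,259,.026),('c4',357,255,.026),('dish',309,240,.01),('clean',255,217,.097),('bl',285,262,.097),('br',223,262,.097),('tl',226,174,.097),('tr',284,174,.097),('pencil',475,231,.06),('tw',310,198,0)]:
    print(n,plane(c,u,v,z).round(3))
a=cv2.resize(im[165:270,215:320],None,fx=5.5,fy=5.5,interpolation=cv2.INTER_CUBIC)
cv2.imwrite('pics/t0a.png',a)
a=cv2.resize(im[195:270,345:410],None,fx=7.5,fy=7.5,interpolation=cv2.INTER_CUBIC)
cv2.imwrite('pics/t0b.png',a)
E
```

```text
cas [ 0.502 -0.228  0.026]
c1 [ 0.593 -0.179  0.026]
c2 [ 0.586 -0.304  0.026]
c3 [ 0.405 -0.275  0.026]
c4 [ 0.422 -0.152  0.026]
dish [0.478 0.011 0.01 ]
clean [0.556 0.187 0.097]
bl [0.405 0.09  0.097]
br [0.411 0.293 0.097]
tl [0.703 0.282 0.097]
tr [0.697 0.088 0.097]
pencil [ 0.491 -0.551  0.06 ]
tw [0.626 0.004 0.   ]
```

View pics/t0b.png

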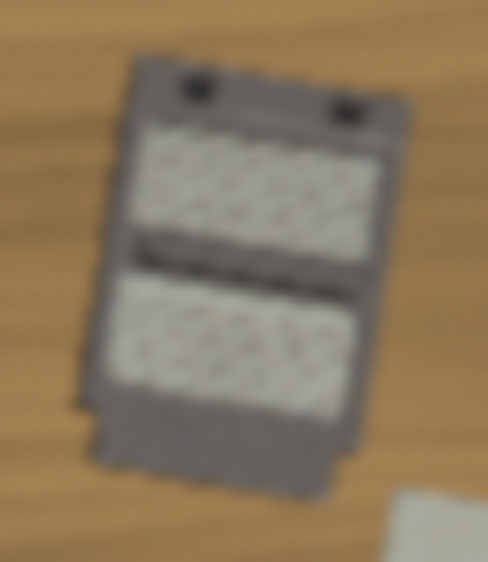

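View pics/t0a.png

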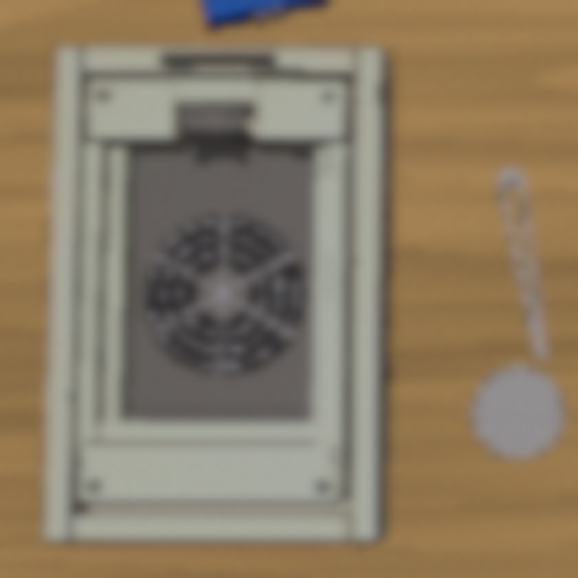

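```bash
cat >> h.py <<'E'
def T(p,r):
    M=np.eye(4);M[:3,:3]=r.as_matrix();M[:3,3]=p;return M
TC=np.array([[0.0]])
E
python3 - <<'E'
from h import *
t=manip.current_clock()
p=manip.current_tool_pos();q=R.from_quat(manip.current_tcp_rot());c=viewer.get_calibration('wrist');
cr=R.from_quat(c['attitude'])
print(p,q.as_matrix().round(3)); off=q.inv().apply(c['eye']-p); rel=(q.inv()*cr); print('off',off,'rel\n',rel.as_matrix().round(3), rel.as_quat())
C=np.array([.556,.187,.1]);
for yaw in [0,np.pi/2,np.pi,-np.pi/2]:
    r=down(yaw)
    for tgt,name in [(np.array([.556,.187,.1]),'clean'),(np.array([.502,-.228,.03]),'cas')]:
        # put tgt at pixel (320,110) from distance .33 depth
        f=200/np.tan(np.radians(c['vfov'])/2)
        d=(r*rel).apply([(320-c['cx'])/f,(110-c['cy'])/f,1.])
        eye=tgt-d*.36; pos=eye-r.apply(off)
        print(name,yaw,pos.round(3),manip.solve_ik(pos,r.as_quat()))
for nm,P,yaw,th in [('grasp',[.502,-.228,.032],-.16,0),('ins',[.556,.187,.2],-.02,.22),('press',[.63,.187,.1],np.pi/2,0)]:
    for k in (0,np.pi):
        r=R.from_euler('z',yaw)*R.from_euler('y',-th)*R.from_euler('z',k)*R.from_euler('x',np.pi)
        print(nm,k,manip.solve_ik(P,r.as_quat()))
print(manip.current_clock()-t)
E
```

```text
[ 0.19237396 -0.62030071  0.22590611] [[ 0.296 -0.955 -0.   ]
 [-0.955 -0.296  0.001]
 [-0.002 -0.    -1.   ]]
off [ 0.00095267 -0.06941452 -0.1578341 ] rel
 [[ 1.    -0.001  0.   ]
 [ 0.     0.967  0.257]
 [-0.    -0.257  0.967]] [-1.29400031e-01  1.91683869e-04  2.27735505e-04  9.91592428e-01]
clean 0 [0.558 0.107 0.317] [ 0.68016689  0.54593084 -1.29509337  1.63354564  0.53442745  1.37488842
 -0.68566672]
cas 0 [ 0.504 -0.308  0.247] [ 1.14622856  0.47191263 -0.86006304  1.67308231  0.38274243  1.17453985
  0.18960711]
clean 1.5707963267948966 [0.636 0.189 0.317] [ 0.41254513  0.76449642 -1.30238948  1.38581047  0.73171953  1.52309845
  0.73385212]
cas 1.5707963267948966 [ 0.582 -0.226  0.247] [ 1.05389152  0.63460008 -1.07855719  1.58275859  0.57745715  1.27678183
  1.45475677]
clean 3.141592653589793 [0.554 0.267 0.317] [ 0.33574467  0.66178725 -1.29928992  1.51645849  0.63907233  1.44877689
  2.15557117]
cas 3.141592653589793 [ 0.5   -0.148  0.247] [-0.65285386  0.37929469  1.11162934  1.88583032 -0.37943801  1.11090287
 -2.53757895]
clean -1.5707963267948966 [0.476 0.185 0.317] [-0.23795862  0.145172   -0.20663861  1.78770062  0.03170532  1.21193188
 -2.02441888]
cas -1.5707963267948966 [ 0.422 -0.23   0.247] [ 1.06185677  0.19631342 -0.69094015  1.9331669   0.14291721  1.0607249
 -1.26051444]
grasp 0 [ 0.93147966  0.68861036 -0.71706415  1.92052634  0.63967919  0.77482224
 -0.30968832]
grasp 3.141592653589793 [-0.00368346  0.61689731  0.48715801  1.95283209 -0.44606885  0.67860959
 -2.54103663]
ins 0 [ 0.54697229  0.61527246 -1.29568607  1.91165931  0.87820834  1.03187057
 -1.12902768]
ins 3.141592653589793 [ 0.54697229  0.61527246 -1.29568607  1.91165931  0.87820834  1.03187057
  2.01256497]
press 0 [ 0.18119155  0.74409942 -0.75160548  1.61915081  0.57674843  1.01240797
  0.81773034]
press 3.141592653589793 [ 0.22566499  0.77432225 -0.82736942  1.6175853   0.6395666   1.04005907
 -2.36615312]
0.0
```

```bash
python3 - <<'E'
from h import *
import pickle
r=down(0).as_quat(); D={}
for n,p in [('k1',[.49,.12,.33]),('k2',[.62,.09,.33]),('s1',[.45,-.31,.27]),('s2',[.56,-.31,.24])]:
    manip.move_pose(p,r); manip.sleep(.15)
    im,c=shot('wrist',n); D[n]=c; print(n,manip.current_clock())
c=viewer.get_calibration('top');D['top']=c;D['scene']=viewer.get_calibration('scene')
pickle.dump(D,open('D.pkl','wb'))
im1=cv2.imread('pics/k1.png');im2=cv2.imread('pics/k2.png')
cv2.imwrite('pics/k.png',cv2.resize(np.vstack([im1[:260],im2[:260]]),None,fx=1.15,fy=1.15))
im1=cv2.imread('pics/s1.png');im2=cv2.imread('pics/s2.png')
cv2.imwrite('pics/s.png',cv2.resize(np.vstack([im1[:260],im2[:260]]),None,fx=1.15,fy=1.15))
E
```

```text
k1 3.1833
k2 3.975
s1 5.7833
s2 6.5167
```

View pics/k.png

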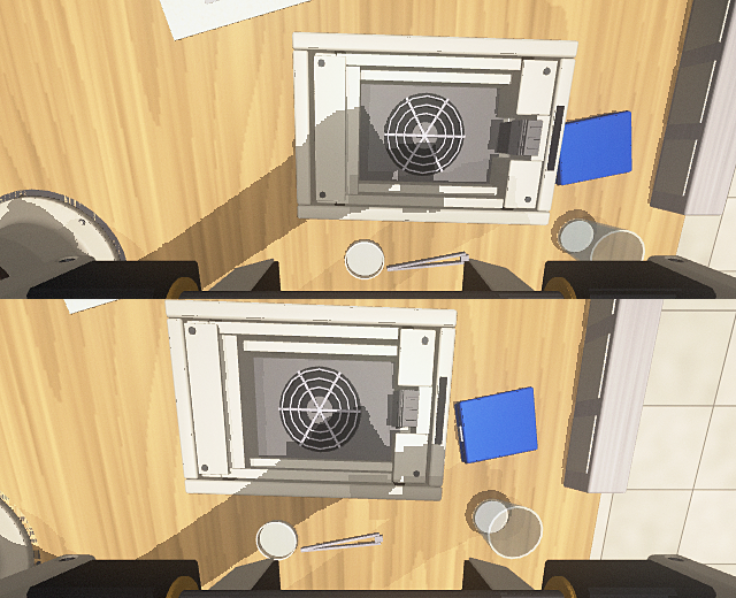

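View pics/s.png

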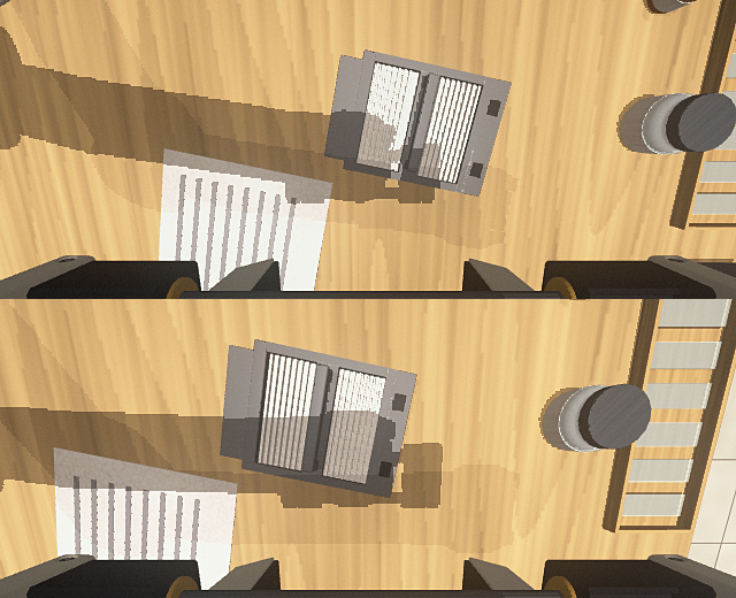

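Both the cleaner (shell corners, lip plate on the left, catch on the right) and the cassette (tongue left, bar, plain end with two dark holes at right) show clearly. I'll zoom to read the corners.

```bash
python3 - <<'E'
import cv2,numpy as np
def z(n,x0,y0,x1,y1,f,o):
    im=cv2.imread(f'pics/{n}.png')[y0:y1,x0:x1]
    im=cv2.resize(im,None,fx=f,fy=f,interpolation=cv2.INTER_CUBIC)
    for x in range((x0+9)//10*10,x1,10):
        cv2.line(im,((x-x0)*f,0),((x-x0)*f,4 if x%50 else 12),(0,0,255),1)
        if x%50==0: cv2.putText(im,str(x),((x-x0)*f,22),0,.4,(0,0,255),1)
    for y in range((y0+9)//10*10,y1,10):
        cv2.line(im,(0,(y-y0)*f),(4 if y%50 else 12,(y-y0)*f),(0,0,255),1)
        if y%50==0: cv2.putText(im,str(y),(12,(y-y0)*f+4),0,.4,(0,0,255),1)
    cv2.imwrite(f'pics/{o}.png',im)
z('k1',245,20,510,205,3,'k1z'); z('k2',140,0,405,180,3,'k2z')
z('s1',275,35,455,180,4,'s1z'); z('s2',180,25,370,180,4,'s2z')
E
```

```text
(no output)
```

View pics/k1z.png

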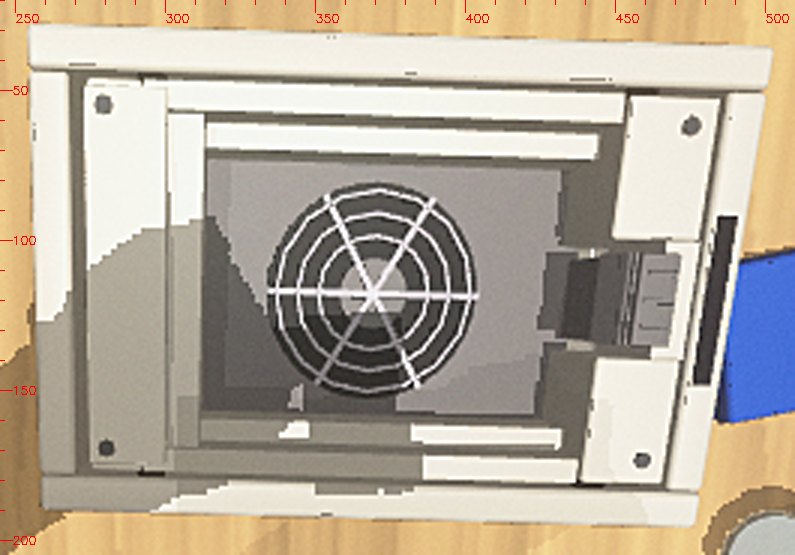

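View pics/k2z.png

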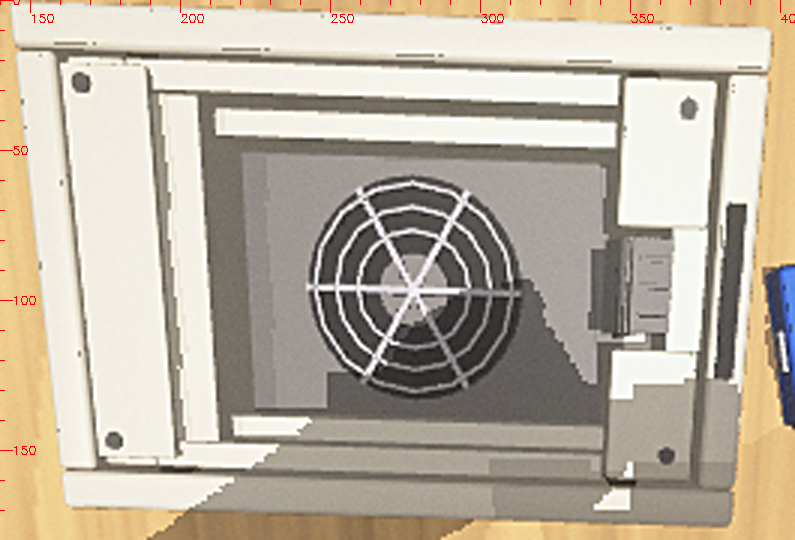

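View pics/s1z.png

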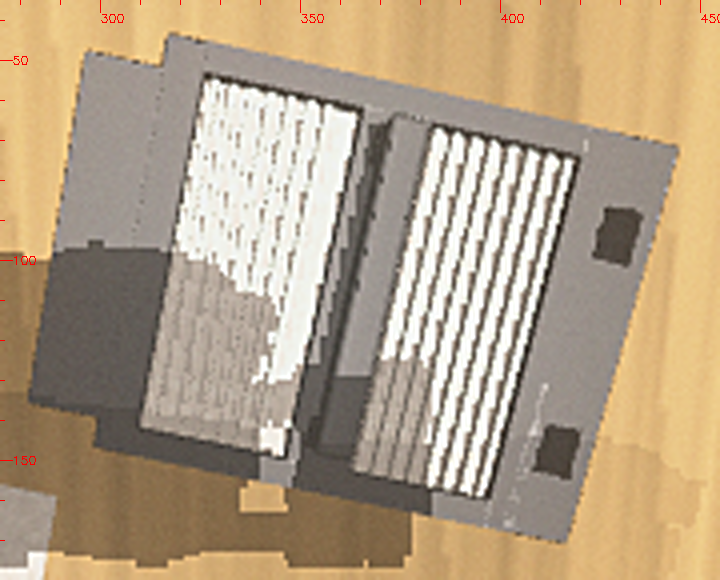

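View pics/s2z.png

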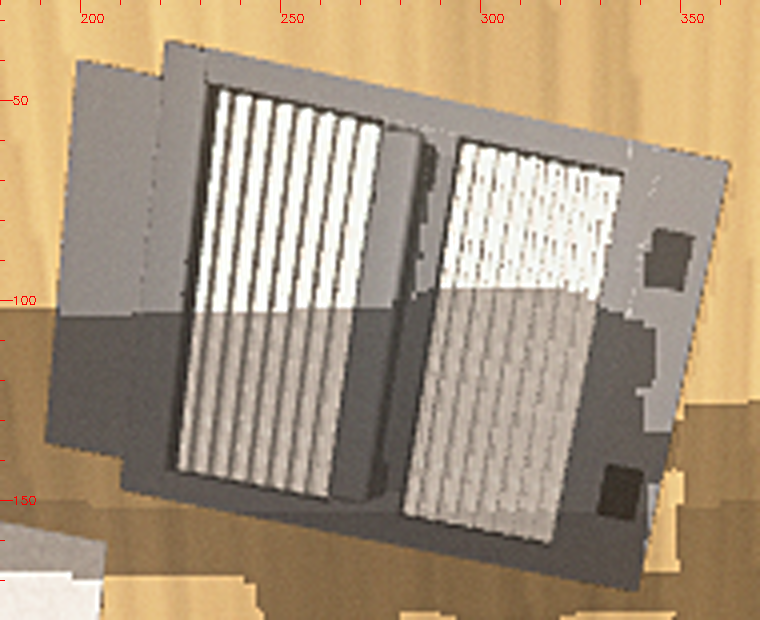

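```bash
python3 - <<'E'
from h import *
import pickle
D=pickle.load(open('D.pkl','rb'))
def k1(X,Y):return(D['k1'],245+X/3-.33,20+Y/3-.33)
def k2(X,Y):return(D['k2'],140+X/3-.33,0+Y/3-.33)
def s1(X,Y):return(D['s1'],275+X/4-.37,35+Y/4-.37)
def s2(X,Y):return(D['s2'],180+X/4-.37,25+Y/4-.37)
cas={'tU':((86,49),(78,60)),'tL':((30,402),(45,440)),'fUL':((170,33),(168,40)),'fLL':((96,446),(122,489)),'pU':((680,148),(730,161)),'pL':((566,543),(638,590)),
 'holeU':((616,236),(669,260)),'holeL':((557,452),(620,492))}
for n,(a,b) in cas.items():
    p,res=tri([s1(*a),s2(*b)]); print(n,(p*1e3).round(1),(1e3*np.array(res)).round(1), 'z26:',(1e3*plane(*s1(*a),.026)[:2]).round(1),(1e3*plane(*s2(*b),.026)[:2]).round(1))
cl={'scUL':((103,104),(81,82)),'scLL':((106,448),(114,440)),'scUR':((691,125),(689,108)),'scLR':((643,460),(667,456)),
'shUR':((772,47),(770,28)),'shLR':((697,525),(732,525)),'shLL':((42,508),(66,507)),'shUL':((30,25),(14,-5)),
'lipU':((166,88),(150,67)),'lipL':((168,470),(180,457)),'fan':((373,292),(413,290)),'ewU':((612,240),(617,225)),'catU':((678,254),(670,238)),'catL':((667,347),(666,332))}
for n,(a,b) in cl.items():
    p,res=tri([k1(*a),k2(*b)]); print(n,(p*1e3).round(1),(1e3*np.array(res)).round(1),'z97:',(1e3*plane(*k1(*a),.097)[:2]).round(1),(1e3*plane(*k2(*b),.097)[:2]).round(1))
E
```

```text
tU [ 418.8 -154.3   24.7] [0.3 0.3] z26: [ 418.9 -154.3] [ 419.3 -154.9]
tL [ 398.2 -261.3   27.5] [0.3 0.3] z26: [ 398.  -261.7] [ 397.6 -261.2]
fUL [ 445.  -149.3   24.4] [0. 0.] z26: [ 445.  -149.7] [ 445.5 -149.8]
fLL [ 419.7 -276.2   25.6] [0. 0.] z26: [ 419.7 -276.2] [ 419.9 -276.2]
pU [ 606.4 -182.1   26.2] [0.3 0.3] z26: [ 606.4 -182.5] [ 606.5 -181.8]
pL [ 581.5 -308.9   24.1] [0.3 0.3] z26: [ 580.9 -308.9] [ 581.3 -308.2]
holeU [ 589.4 -208.7   23.8] [0. 0.] z26: [ 588.6 -208.9] [ 589.2 -209. ]
holeL [ 575.3 -277.6   25.7] [0.3 0.3] z26: [ 575.2 -277.9] [ 575.3 -277.3]
scUL [440.1 261.2 108.7] [0.1 0.1] z97: [438.5 263.4] [434.5 264.5]
scLL [436.1 125.1 109.4] [0. 0.] z97: [434.2 123. ] [430.1 124. ]
scUR [675.4 254.5 100.9] [0. 0.] z97: [677.3 255.2] [676.  255.5]
scLR [671.5 118.  102.2] [0.1 0.1] z97: [673.9 117.2] [672.2 117.4]
shUR [706.9 284.3  95.1] [0.1 0.1] z97: [705.8 283.7] [706.5 283.8]
shLR [702.7  86.7  95.6] [0.2 0.2] z97: [702.   87.2] [702.4  86.7]
shLL [403.3  94.4  93.6] [0.5 0.5] z97: [404.2  95.6] [405.   94.4]
shUL [410.  294.8  92.4] [1.4 1.4] z97: [410.7 292.1] [412.6 294.7]
lipU [464.4 268.3 101.9] [0.1 0.1] z97: [464.1 269.3] [462.5 269.8]
lipL [462.9 116.7 109.6] [1.3 1.3] z97: [461.6 113. ] [458.2 116.7]
fan [557.  189.8  53.8] [0.3 0.3] z97: [550.5 189.8] [563.2 186.4]
ewU [647.7 210.7 103. ] [0.4 0.4] z97: [650.  210.7] [648.2 211.9]
catU [667.2 204.  120.4] [0. 0.] z97: [678.4 205.1] [670.2 206.9]
catL [666.5 168.5 122.3] [0.5 0.5] z97: [678.5 166.7] [669.9 169.7]
```

```bash
cat >> h.py <<'E'
CY=-.0290; CC=np.array([.5557,.1899,0]); RC=R.from_euler('z',CY)
SY=-.1986; SC=np.array([.5061,-.2276,0])
G=np.array([0,0,.0325])   # TCP on cassette
FLIP=R.from_euler('x',np.pi)
def tcp_for(tip,th,yoff=0,ref=np.array([-.1,0,.021])):
    """TCP pose putting cassette point ref at shell coords tip (m), tilt th"""
    rc=RC*R.from_euler('y',-th)
    p=CC+RC.apply(np.array([tip[0],tip[1]+yoff,tip[2]]))
    return p+rc.apply(G-ref), (rc*FLIP).as_quat()
def F(n=5):
    a=[]
    for i in range(n):
        a.append(np.r_[manip.current_force(),manip.current_wrist_torque()]); manip.sleep(.01)
    return np.mean(a,0)
E
python3 - <<'E'
from h import *
rs=R.from_euler('z',SY)
o=(rs*FLIP).as_quat()
g=SC+G
print('F0',F().round(2))
manip.move_pose(g+[0,0,.08],o)
manip.servo_line(g,vel=.1); print(F().round(2))
effector.close(20); manip.sleep(.1)
print('gap',manip.current_finger_gap(),F().round(2),manip.current_clock())
manip.servo_line(g+[0,0,.03],vel=.08); manip.sleep(.2); print(F().round(2),manip.current_finger_gap())
manip.servo_line(g+[0,0,.2],vel=.2); 
p,q=tcp_for([-.087,0,.13],.22)
shot('scene','sc1')
manip.move_pose(p+[0,0,.05],q); manip.sleep(.2)
print(F().round(2),manip.current_tool_pos()-p,manip.current_clock())
shot('scene','sc2');shot('wrist','w2')
E
```

```text
F0 [-0.16  0.21 -0.03 -0.02 -0.1   0.  ]
[ 0.32 -0.06 -0.13 -0.01 -0.09 -0.01]
gap 0.011788401434730113 [-1.98  0.27  1.8   0.07  0.36  0.03] 9.5833
[ 0.02  0.1  -3.75 -0.01 -0.1  -0.01] 0.011929266701807514
[ 0.14 -0.18 -3.73 -0.04  0.32  0.  ] [ 0.00045558 -0.00123405  0.049905  ] 13.2
```

View pics/sc2.png

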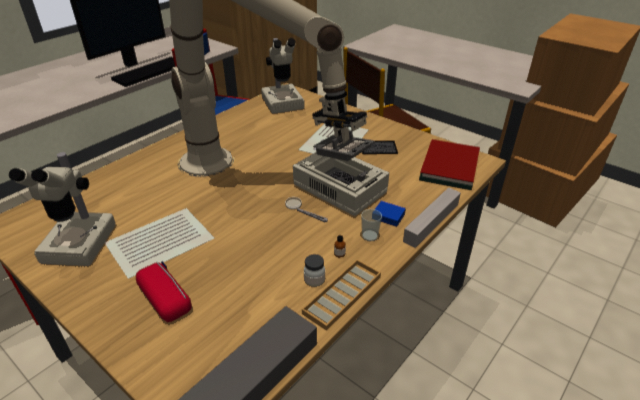

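View pics/w2.png

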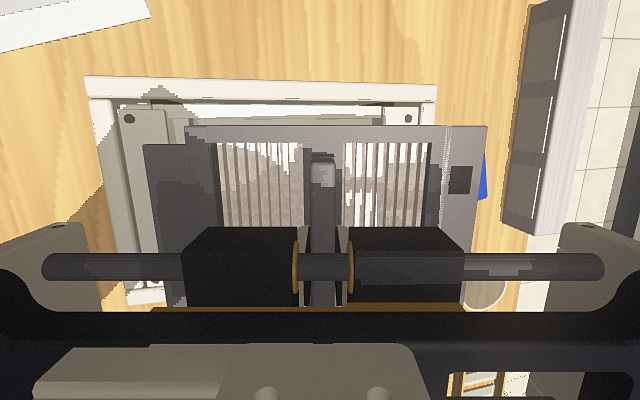

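Cassette held, tongue at left (corner near px (143,145)), plain-end corner near (488,126). I'll compare this with the predicted projection and check the pose reading.

```bash
python3 - <<'E'
from h import *
p0,q0=tcp_for([-.087,0,.13],.22); p0=p0+[0,0,.05]
for i in range(4):
    p=manip.current_tool_pos(); print(((p-p0)*1e3).round(2), (R.from_quat(manip.current_tcp_rot())*R.from_quat(q0).inv()).as_rotvec().round(4)); manip.sleep(.02)
qq=R.from_quat(manip.current_tcp_rot()); c=viewer.get_calibration('wrist')
f=200/np.tan(np.radians(c['vfov'])/2)
for P in ([-.1,.055,.026],[-.076,.065,.026],[.09,.065,.026]):
    w=p+(qq*FLIP).apply(np.array(P)-G)
    d=R.from_quat(c['attitude']).inv().apply(w-c['eye']); print(P,(d[0]/d[2]*f+c['cx']).round(1),(d[1]/d[2]*f+c['cy']).round(1))
im=cv2.imread('pics/w2.png')[100:200,110:510]; cv2.imwrite('pics/w2z.png',cv2.resize(im,None,fx=2,fy=2,interpolation=cv2.INTER_CUBIC))
E
```

```text
[ 0.28 -0.72 -0.04] [ 0.      0.0001 -0.0013]
[ 0.24 -0.64 -0.02] [-0.      0.0001 -0.0011]
[ 0.2  -0.54 -0.01] [ 0.      0.0001 -0.001 ]
[ 0.19 -0.52 -0.01] [-0.      0.     -0.0009]
[-0.1, 0.055, 0.026] 138.8 143.8
[-0.076, 0.065, 0.026] 180.3 125.0
[0.09, 0.065, 0.026] 487.5 124.9
```

View pics/w2z.png

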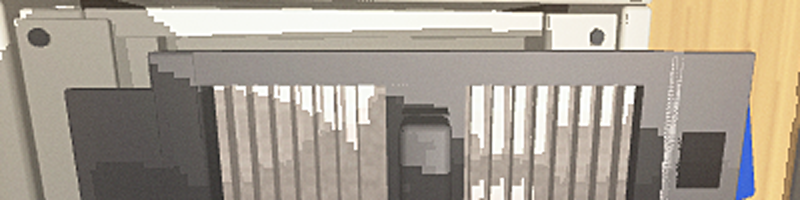

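```bash
cat >> h.py <<'E'
import json
def goto(tip,th,vel=.05):
    p,q=tcp_for(tip,th); manip.servo_line(p,ori=q,vel=vel)
E
python3 - <<'E'
from h import *
goto([-.0865,0,.108],.22,.1); manip.sleep(.3)
b=F(8); print('base',b.round(2),manip.current_clock())
z=.108; out=None
while z>.087:
    z-=.0008; goto([-.0865,0,z],.22,.03); manip.sleep(.04)
    d=F(3)-b
    if z<.101 or abs(d[2])>.7: print(round(z*1e3,1),d.round(2))
    if d[2]>1.5: break
    if np.abs(d[:3]).max()>4: break
p,q=tcp_for([-.0865,0,z],.22); print('err',(manip.current_tool_pos()-p)*1e3,manip.current_clock())
json.dump(dict(b=b.tolist(),z=z),open('st.json','w'))
E
```

```text
base [ 0.13 -0.03 -3.65  0.    0.36  0.01] 14.6
100.8 [-0.17  0.22 -0.23 -0.02 -0.02  0.01]
100.0 [ 0.38 -0.01 -0.27 -0.02 -0.01  0.02]
99.2 [-0.72  0.12 -0.04  0.03 -0.   -0.02]
98.4 [-0.11  0.26 -0.57 -0.01 -0.02 -0.03]
97.6 [-0.74  0.14 -0.08 -0.02 -0.01  0.  ]
96.8 [ 0.02 -0.38  0.38  0.01 -0.02  0.02]
96.0 [-0.41  0.43  0.27 -0.06  0.   -0.01]
95.2 [ 0.52  0.34 -0.08  0.02 -0.06 -0.03]
94.4 [-0.08 -0.13  2.82 -0.05 -0.02 -0.01]
err [0.31715252 0.07526747 0.29248534] 19.9833
```

```bash
python3 - <<'E'
from h import *
s=json.load(open('st.json'));b=np.array(s['b'])
print((F(8)-b).round(2))
shot('wrist','w3');shot('scene','sc3')
print(manip.current_clock(), manip.current_tool_pos())
E
python3 -c "
import cv2
a=cv2.imread('pics/w3.png')[60:310,80:520];b=cv2.imread('pics/sc3.png')[80:220,260:420]
cv2.imwrite('pics/w3z.png',cv2.resize(a,None,fx=1.8,fy=1.8))
cv2.imwrite('pics/sc3z.png',cv2.resize(b,None,fx=4,fy=4,interpolation=2))"
```

```text
[ 0.78 -0.19  2.84 -0.05 -0.03 -0.  ]
20.15 [0.56457176 0.18971167 0.12768919]
```

View pics/w3z.png

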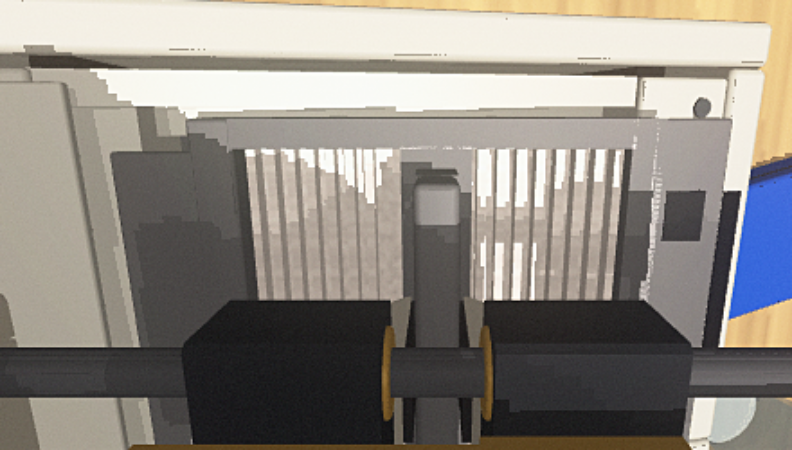

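View pics/sc3z.png

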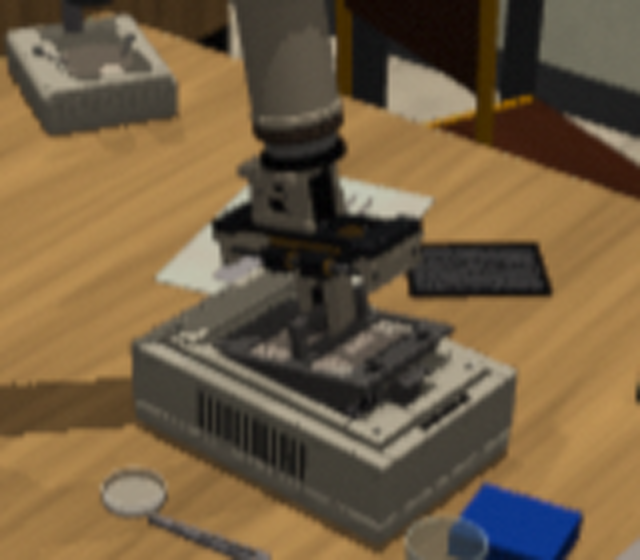

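Tongue (px ~112 in the crop) sits clear of the lip edge (~px 95), rim is above the catch. Contact at sill z ≈ 94.5. Now I raise slightly and slide toward the stop.

```bash
python3 - <<'E'
from h import *
s=json.load(open('st.json'));b=np.array(s['b'])
z=s['z']+.0010; goto([-.0865,0,z],.22,.03); manip.sleep(.15); print((F(5)-b).round(2))
x=-.0865; hit=0
while x>-.110:
    x-=.001; goto([x,0,z],.22,.03); manip.sleep(.03)
    d=F(3)-b
    print(round(x*1e3,1),d.round(2))
    if d[0]>1.8: hit=1;break
    if abs(d[2])>4 or abs(d[1])>4: break
p,q=tcp_for([x,0,z],.22); print(hit,'err',(manip.current_tool_pos()-p)*1e3,manip.current_clock())
s.update(x=x,z2=z); json.dump(s,open('st.json','w'))
shot('wrist','w4')
E
python3 -c "
import cv2
a=cv2.imread('pics/w4.png')[60:310,80:520]
cv2.imwrite('pics/w4z.png',cv2.resize(a,None,fx=1.8,fy=1.8))"
```

```text
[-0.3   0.06  0.22  0.    0.07 -0.02]
-87.5 [ 0.2   0.27 -0.05 -0.02  0.01  0.  ]
-88.5 [-0.32 -0.05 -0.19 -0.02 -0.01  0.01]
-89.5 [-0.16  0.44  0.02 -0.03 -0.02 -0.01]
-90.5 [-0.48 -0.32  0.01 -0.01 -0.01 -0.01]
-91.5 [ 0.16 -0.03 -0.83  0.    0.    0.03]
-92.5 [-0.68 -0.17  0.34 -0.01 -0.03 -0.01]
-93.5 [ 0.02  0.56  0.25 -0.04 -0.02 -0.04]
-94.5 [ 0.04 -0.16  0.24  0.03  0.   -0.  ]
-95.5 [ 0.03 -0.03  0.14  0.01 -0.    0.03]
-96.5 [-0.78  0.28 -0.28 -0.01  0.02 -0.01]
-97.5 [-0.17  0.36 -0.54 -0.02 -0.    0.01]
-98.5 [-0.54  0.42 -0.31  0.02 -0.01 -0.01]
-99.5 [ 0.02  0.44 -0.09 -0.03  0.01 -0.01]
-100.5 [ 0.35  0.09  0.78 -0.02 -0.12  0.02]
-101.5 [ 3.66 -0.23 -0.   -0.07 -0.85  0.  ]
1 err [0.81986421 0.0077262  0.42896601] 25.2167
```

View pics/w4z.png

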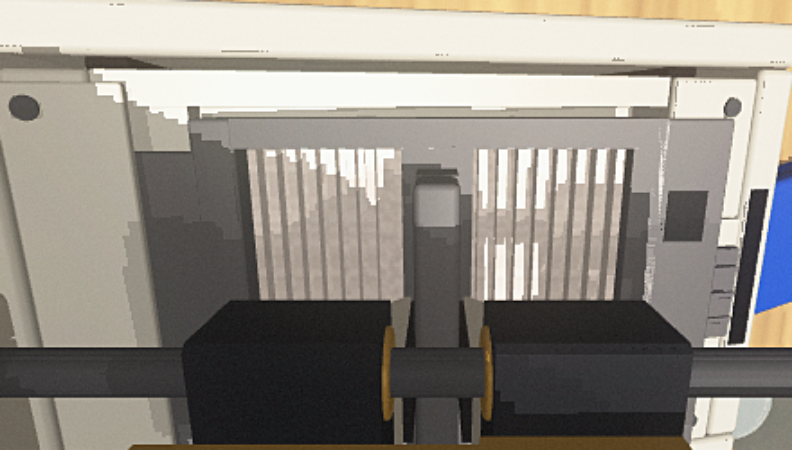

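Tongue is now under the lip (lip edge covers it), stop found at about x = −100.8. Back off 0.6 mm and swing down.

```bash
python3 - <<'E'
from h import *
s=json.load(open('st.json'));b=np.array(s['b'])
ref=np.array([-.1,0,.026])
def g(th,vel=.03,x=-.1012,z=.1004):
    p,q=tcp_for([x,0,z],th,ref=ref); manip.servo_line(p,ori=q,vel=vel)
th=.22
g(th); manip.sleep(.2); print((F(5)-b).round(2))
while th>.105:
    th-=.01; g(th); manip.sleep(.04); d=F(3)-b; print(round(th,3),d.round(2))
    if np.abs(d[:3]).max()>2.2: break
manip.sleep(.2); print((F(5)-b).round(2),manip.current_clock())
s.update(th=th); json.dump(s,open('st.json','w'))
shot('wrist','w5');shot('scene','sc5')
E
python3 -c "
import cv2
a=cv2.imread('pics/w5.png')[60:310,80:520]
cv2.imwrite('pics/w5z.png',cv2.resize(a,None,fx=1.8,fy=1.8))
b=cv2.imread('pics/sc5.png')[130:220,280:400]
cv2.imwrite('pics/sc5z.png',cv2.resize(b,None,fx=5,fy=5,interpolation=2))"
```

```text
[ 0.94 -0.01  0.11 -0.07 -0.25 -0.03]
0.21 [ 0.42  0.2  -0.1  -0.09 -0.19 -0.02]
0.2 [ 0.1  -0.37 -0.29 -0.06 -0.12 -0.02]
0.19 [-0.3  -0.01 -0.43 -0.01 -0.07  0.  ]
0.18 [-0.32 -0.25  0.1  -0.04 -0.1  -0.01]
0.17 [ 0.1   0.4  -0.12  0.   -0.08 -0.01]
0.16 [ 0.2  -0.   -0.28  0.   -0.15  0.02]
0.15 [-0.17 -0.22 -0.   -0.01 -0.15 -0.  ]
0.14 [-0.25  0.52 -0.17 -0.05 -0.18  0.  ]
0.13 [-0.1   0.14 -0.11 -0.04 -0.18 -0.  ]
0.12 [-0.13 -0.15 -0.78 -0.02 -0.2  -0.02]
0.11 [-0.16  0.42 -0.39 -0.01 -0.24 -0.03]
0.1 [-0.49  0.28  0.33 -0.03 -0.26  0.04]
[-0.17  0.19  0.16 -0.02 -0.24  0.01] 29.8
```

View pics/w5z.png

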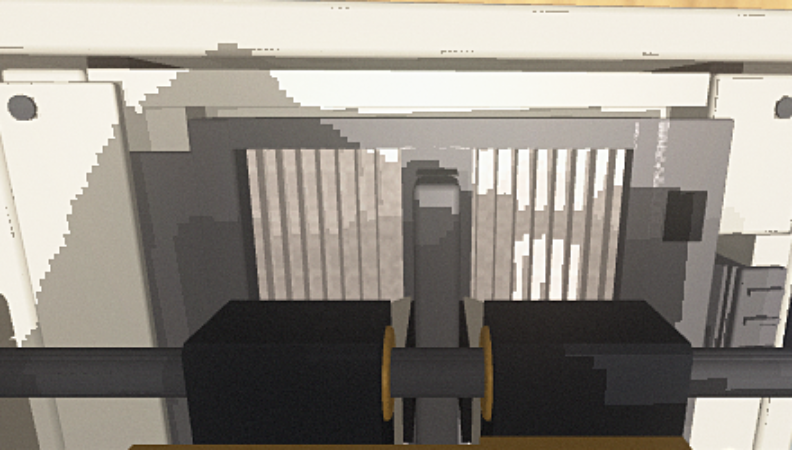

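View pics/sc5z.png

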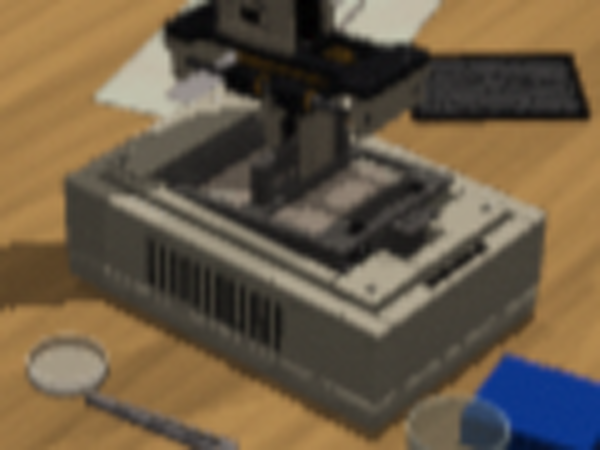

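```bash
python3 - <<'E'
from h import *
s=json.load(open('st.json'));b=np.array(s['b'])
ref=np.array([-.1,0,.026]); th=s['th']
def g(th,vel=.03,x=-.1012,z=.1004):
    p,q=tcp_for([x,0,z],th,ref=ref); manip.servo_line(p,ori=q,vel=vel)
while th>.055:
    th-=.007; g(th); manip.sleep(.04); d=F(3)-b; print(round(th,3),d.round(2))
    if np.abs(d[:3]).max()>1.5: break
manip.sleep(.15); print((F(5)-b).round(2),manip.current_clock())
p=manip.current_tool_pos();q=manip.current_tcp_rot()
effector.open_jaws(); print(F().round(2),manip.current_finger_gap())
up=R.from_quat(q).apply([0,0,-1])
manip.servo_line(p+up*.075,vel=.12); print(F().round(2),manip.current_clock())
s.update(th=th); json.dump(s,open('st.json','w'))
shot('wrist','w6');shot('scene','sc6')
E
python3 -c "
import cv2
a=cv2.imread('pics/w6.png')
cv2.imwrite('pics/w6z.png',cv2.resize(a[:260],None,fx=1.2,fy=1.2))
b=cv2.imread('pics/sc6.png')[130:220,280:400]
cv2.imwrite('pics/sc6z.png',cv2.resize(b,None,fx=5,fy=5,interpolation=2))"
```

```text
0.093 [-0.18  0.37 -0.11 -0.03 -0.28 -0.01]
0.086 [-1.04  0.09  0.2   0.01 -0.16  0.04]
0.079 [-1.89  0.45  2.66 -0.02 -0.06  0.02]
[-1.89  0.22  2.74  0.05 -0.05  0.01] 31.0417
[-0.05  0.15  0.03 -0.01 -0.02 -0.01] 0.09146436367167303
[ 0.32 -0.14 -0.22 -0.03 -0.01 -0.04] 33.2167
```

View pics/w6z.png

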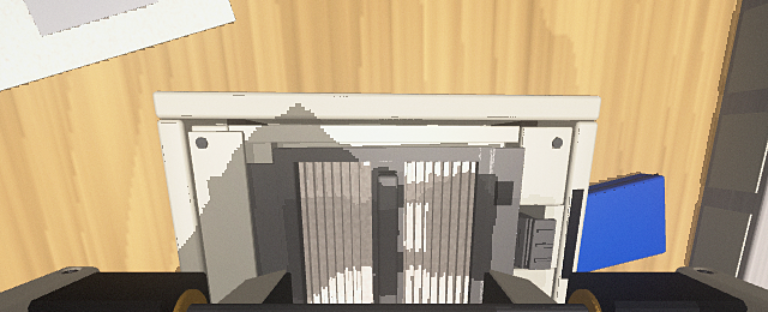

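View pics/sc6z.png

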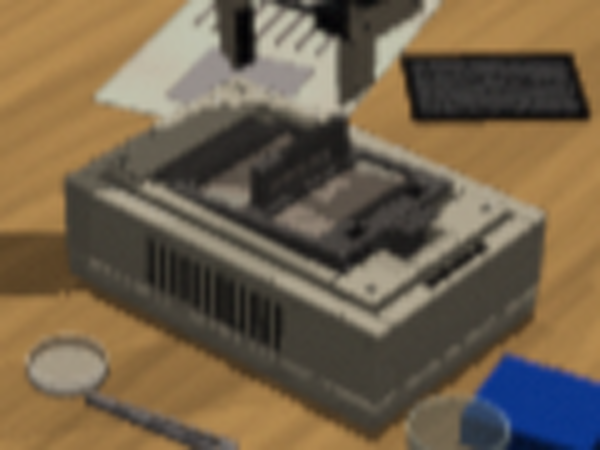

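Cassette rests tilted with the rim on the catch slope and the tongue under the lip. Next: close the fingers, turn the jaws along y, and press at cassette x ≈ 68.

```bash
python3 - <<'E'
from h import *
effector.close(10)
P=CC+RC.apply([.067,0,.150])
q0=manip.current_q(); best=None
for k in (np.pi/2,-np.pi/2):
    o=(RC*R.from_euler('z',k)*FLIP).as_quat(); j=manip.solve_ik(P,o)
    if j is not None:
        d=np.abs(np.array(j)-q0).max(); print(k,d)
        if best is None or d<best[0]: best=(d,o)
o=best[1]
manip.move_pose(P,o); manip.servo_line(P-[0,0,.026],vel=.08); manip.sleep(.25)
b=F(8); print('base',b.round(2),manip.current_clock(),manip.current_finger_gap())
z=.124; log=[]; con=None; peak=0
def put(z): manip.servo_line(np.r_[P[:2],z],ori=o,vel=.03); manip.sleep(.02)
while z>.103:
    z-=.0008; put(z); d=F(2)-b; print(round(z*1e3,1),d[:3].round(1),round(manip.current_tool_pos()[2]*1e3,1))
    if d[2]>16 or np.abs(d[:2]).max()>8: print('STOP');break
    if manip.current_clock()>50: break
    if d[2]>1 and con is None: con=z
    if peak>5 and d[2]<peak-4: print('drop');break
    peak=max(peak,d[2])
print(con,manip.current_clock())
json.dump(dict(b=b.tolist(),z=z,P=P.tolist(),o=list(o),con=con),open('st2.json','w'))
E
```

```text
1.5707963267948966 1.46971460606427
-1.5707963267948966 1.3267731819250308
base [ 0.02 -0.06 -0.02  0.03  0.    0.  ] 36.75 0.0003760761472336249
123.2 [ 0.1 -0.2 -0.1] 123.2
122.4 [ 0.2 -0.3 -0.2] 122.3
121.6 [0.6 0.7 0.5] 121.5
120.8 [-0.4  0.2  0.5] 120.7
120.0 [ 0.   0.1 -0.1] 119.9
119.2 [ 0.1 -0.   0.1] 119.1
118.4 [ 0.2 -0.2  0.6] 118.4
117.6 [0.3 0.4 0.5] 117.6
116.8 [-0.1  0.  -0.2] 116.7
116.0 [ 0.5 -0.1 -0.3] 115.9
115.2 [ 0.3 -0.3  0.7] 115.2
114.4 [0.  0.8 0.6] 114.5
113.6 [ 0.5 -0.7  1.9] 113.7
112.8 [ 0.7 -0.2  2.3] 113.0
112.0 [ 0.6 -0.2  3.6] 112.2
111.2 [ 0.9 -0.1  5. ] 111.5
110.4 [ 0.3 -0.8  5.7] 110.8
109.6 [ 0.7 -0.3  2. ] 109.2
108.8 [0.2 0.7 0.2] 108.4
drop
0.11360000000000006 42.1333
```

The force dropped at about z = 109 mm, which fits the rim's 7 mm end face now sliding past the nose; continuing to the snap and the home stop.

```bash
python3 - <<'E'
from h import *
s=json.load(open('st2.json')); b=np.array(s['b']);P=np.array(s['P']);o=s['o'];z=s['z']
def put(z): manip.servo_line(np.r_[P[:2],z],ori=o,vel=.03); manip.sleep(.02)
while z>.094:
    z-=.0006; put(z); d=F(2)-b; print(round(z*1e3,1),d[:3].round(1),round(manip.current_tool_pos()[2]*1e3,1))
    if d[2]>12 or np.abs(d[:2]).max()>8: print('STOP');break
    if manip.current_clock()>54: break
manip.sleep(.15); print((F(5)-b).round(2),manip.current_tool_pos()[2],manip.current_clock())
s['z']=z; json.dump(s,open('st2.json','w'))
E
```

```text
108.2 [ 0.1 -0.4  0.6] 108.0
107.6 [-0.  -0.1  1. ] 107.5
107.0 [-0.7 -0.2  1. ] 106.9
106.4 [-1.2 -0.4  1.7] 106.3
105.8 [-1.2 -0.2  0.9] 105.7
105.2 [-1.3 -0.4  1.3] 105.1
104.6 [-0.5  0.1  0.1] 104.4
104.0 [0.1 0.2 0.4] 103.9
103.4 [-0.1 -0.1 -0.1] 103.4
102.8 [ 0.  0. -0.] 102.8
102.2 [0.2 0.5 0.2] 102.2
101.6 [-1.3 -0.5  4.1] 102.0
101.0 [-3.1 -1.1  7.6] 101.9
100.4 [-3.6 -1.4 10.3] 101.8
99.8 [-5.1 -1.8 14.4] 101.8
STOP
[-4.76 -2.28 13.92 -0.51  1.12 -0.  ] 0.10170540497115234 46.575
```

Snap at about 104.5, then a hard stop at 101.8 (14 N). Retreat and check.

```bash
python3 - <<'E'
from h import *
s=json.load(open('st2.json')); P=np.array(s['P'])
manip.servo_line(np.r_[P[:2],.17],vel=.15)
manip.move_pose([.49,.12,.33],down(0).as_quat()); manip.sleep(.1)
print(F().round(2)); _,c1=shot('wrist','e1'); 
manip.move_pose([.60,.10,.33],down(0).as_quat()); manip.sleep(.1);_,c2=shot('wrist','e2'); shot('scene','e3'); shot('top','e4'); print(manip.current_clock())
import pickle; pickle.dump((c1,c2),open('E.pkl','wb'))
def z(n,x0,y0,x1,y1,f):
    im=cv2.imread(f'pics/{n}.png')[y0:y1,x0:x1]; cv2.imwrite(f'pics/{n}z.png',cv2.resize(im,None,fx=f,fy=f,interpolation=cv2.INTER_CUBIC))
z('e1',245,20,510,205,3); z('e2',150,0,415,190,3); z('e3',220,100,460,300,3)
E
```

```text
[-0.04 -0.01 -0.45 -0.03 -0.08  0.01]
49.6583
```

View pics/e1z.png

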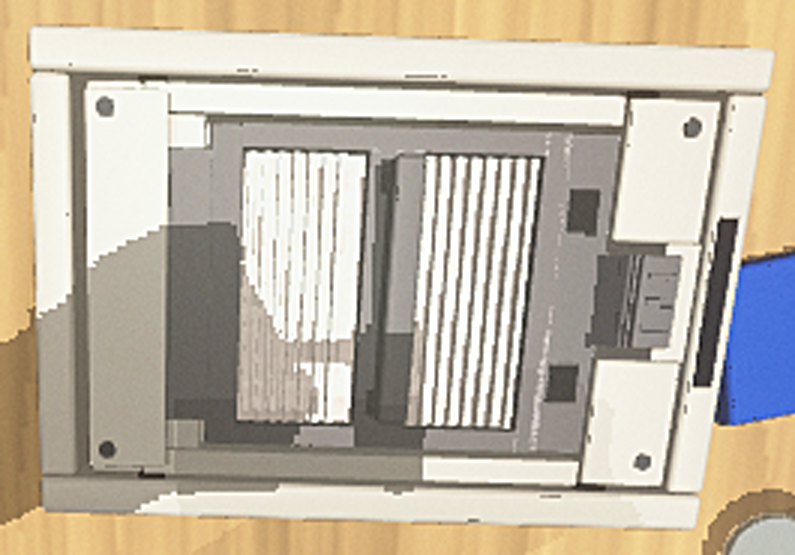

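View pics/e2z.png

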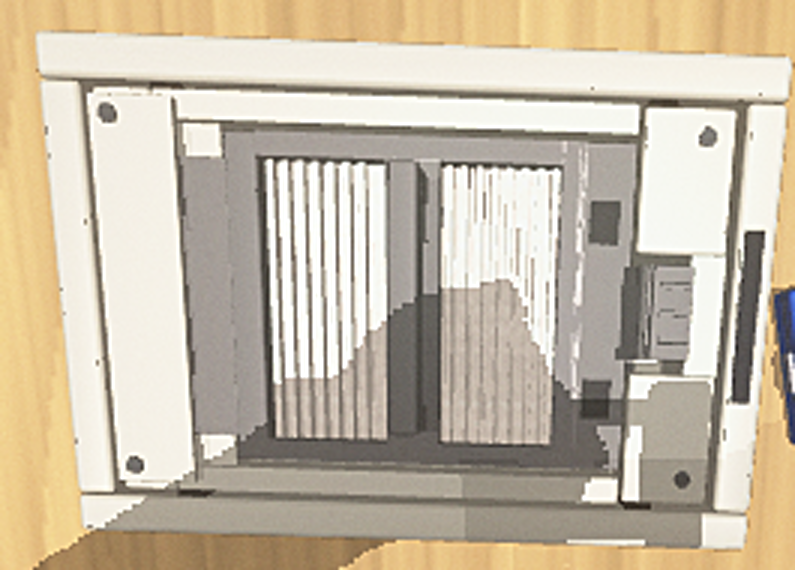

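View pics/e3z.png

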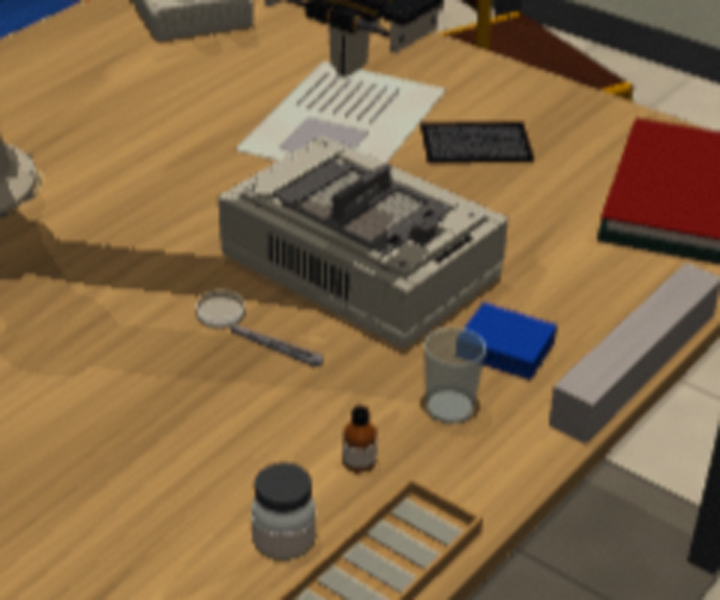

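```bash
python3 - <<'E'
from h import *
import pickle
c1,c2=pickle.load(open('E.pkl','rb'))
a=lambda X,Y:(c1,245+X/3-.33,20+Y/3-.33); d=lambda X,Y:(c2,150+X/3-.33,Y/3-.33)
for n,u,v in [('holeU',(584,211),(605,222)),('holeL',(562,383),(595,398)),('pleatUL',(243,151),(262,158)),('pleatLL',(237,422),(272,440)),('pleatUR',(545,158),(565,166)),('pleatLR',(514,429),(551,444)),('tab',(680,256),(690,268))]:
    p,r=tri([a(*u),d(*v)]); q=RC.inv().apply(p-CC); print(n,(q*1e3).round(1))
manip.hand_in(); print(manip.current_clock())
E
```

```text
holeU [ 78.1  35.  101.9]
holeL [ 77.7 -34.9 101.9]
pleatUL [-62.5  55.8  93.1]
pleatLL [-61.9 -56.8  97.1]
pleatUR [61.1 55.8 97.9]
pleatLR [ 59.8 -55.3 100.2]
tab [110.4  16.9 122.3]
the job is handed in; nothing more can be done
the job is handed in; nothing more can be done
```

The filter cassette is back in the air cleaner, caught by the spring catch and fully home, and the job is handed in. My last clock reading was about 50 s, just before handing in.

**What I did:**
- **Grasp:** I gripped the handle bar at 20 N and held the cassette tilted with the plain end up.
- **Hooking:** I felt the sill at z ≈ 94.5 mm, slid the tongue under the lip, and found the stop with 3.7 N.
- **Swing and press:** I swung it down until the rim met the catch slope and let go. I then pressed near x ≈ 68 mm with closed fingers.
- **Catch:** Force rose to about 6 N and fell off as the rim passed the nose; the snap came at about 104.5 mm. It then came up against a hard stop at 101.8 mm, where the force reached 14.4 N.

**Last checks:**
- **Catch and tongue:** The pictures show the tongue under the lip, the catch nose over the rim, and the catch tab within about 1 mm of its starting position.
- **Level:** Both holes at the plain end measure z = 101.9 mm. The recessed pleat corners came out uneven, at 93 to 100 mm. I took that as noise because those edges are soft in the pictures, so the check that it lies flat is weaker at the tongue end.
- **Bystanders:** In the scene picture, those in view looked unmoved. The pencil case was outside my last crop and I did not check it again.

**Readings that disagreed:**
- **Height:** The home height reads about 1 mm higher than the sill contact would predict. That is within the calibration error.
- **Torque:** The wrist torque at the sill contact was smaller than expected. I relied on the force and the pictures instead.

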